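# Consolidate the tea tin trays and stack the emptied ones

### The arm

A 6-joint arm with a two-finger parallel gripper is mounted at the origin on the work surface. World frame = base frame: x ahead of the robot, y to its left, z up, the work surface at z = 0. Lengths are in m, angles in degrees, forces in N, time in s.
With the tool pointing down it reaches from about 0.375 to 0.9 m from the base axis. Payload 3.1 kg.
Tool frame: the origin (TCP) lies on the centre line of the jaws, within the pads' length; the fingertips stand finger_overhang ahead of it and the grasp point (between the pads) lies 5 mm behind it (finger_overhang is the distance from the TCP to the fingertips, in m); z points along the fingers, y is the line along which they close (so a half turn about z gives the same grasp; the last joint's range is limited). The gripper opens to 87 mm and grips with 3 to 60 N. Pads are 19 mm wide; open, the fingers measure 117 mm over their backs; the gripper's body (75 mm by 190 mm) begins 51 mm behind the grasp point.
Start: joints at [-87.29, 30.224, 82.088, -0, 67.689, -10.227], TCP at [0.14, -0.609, 0.237] pointing down, gripper open.
Joint ranges: [-176.69, 176.69], [-43.24, 126.21], [12.49, 139.97], [-82, 262], [0, 151.66], [-163.58, 163.58]. Speed limits (degrees/s): [159.86, 159.86, 180, 180, 180, 180].

### API

Orientations are given as a 3x3 rotation matrix whose columns are the frame's x, y, z axes.
In Python, from rig import read_state, capture, calibration, hand_in, finger_overhang gives the robot as it stands.
- The arm moves only by the tool send_rows, never from a script. Its argument "plan" is a list of rows, each a list of 5 numbers: the closure in counts, from 0 (fully open) to 255 (shut), then the shift along the tool's x, y, z in m, then the turn about the tool's z in rad. A call has 1 to 20 rows; each row shifts and turns the commanded pose from where the row before left it, along the tool's axes as they then stand; what a row does not reach is not made up. A row lasts 1/12 s, in which the tool goes at most 41.7 mm and 7.16 degrees, less where a joint would pass 70% of its speed; a pose out of reach is approached as far as the arm can. A call is refused whole if a number of a shift passes 0.0417 or a number of a turn 0.125, either way. A call with a gripper value outside its range is refused whole. The fingers move at their own pace and stop on an object; the grip force is fixed at half the most. Time passes only in rows, so rows that do not move let the fingers close. It gives the time, the measured TCP pose, the force, the opening and the grip force at its end, in the units of the state.
- read_state(): the state, without advancing time (a new reading comes with each control period).
- capture(name): name is "scene" or "top"; returns (picture, depth): 384x512x3 uint8, blue, green, red; 384x512 float32, m along the optical axis (not along the pixel's ray), 0 where there is no reading.
- calibration(name): a dict with "fx", "fy", "cx", "cy" (pixels), "dist_coeffs" ([k1, k2, p1, p2, k3] as OpenCV has them; the pictures are not rectified), "xyz" and "rotation" of the camera in the world. Camera axes: x right, y down, z forward; pixel columns grow to the right and rows downward; lengths in m; the calibration is good to about 2 mm. A picture is of the moment at which its call begins. calibration takes no time and is no camera call.
- hand_in(): hands the job in; it is judged then, once.
The state is a dict: "time_s": time; "joint_positions": joint angles; "qvel": joint speeds; "tau": joint torques, N m; "position": TCP position; "tcp_rot": TCP orientation; "force": force on the tool from outside, world axes, zero at the start; "moment": the same for the moment, N m; "opening": opening from 0.0 (shut) to 1.0 (fully open); "grasp_force": force on a finger pad.
Only numpy, scipy, OpenCV 4.12 (cv2) and the standard library are available. Lean on these libraries where they do the work, as an engineer would, in place of code of your own. Each camera call takes 0.05 s, during which the arm holds its last target. There are 200 camera calls.

### The job

Tidy the tea: fill up the tray that already holds two tins with the single tins from the other two trays, so that all four tins stand upright in it, one in each cell. Stack the two emptied trays one squarely on the other, the upper one's foot fully seated inside the rim of the lower, with the stack and the full tray flat on the desk. Set things down rather than dropping them, and leave the jar, the timer and the plate where they are.

Things in the scene. Friction and masses are not known exactly. Their poses are not given: they have to be found in the camera images.
- tray_a: Pale grey tray that starts with two tins. All three trays are alike: 213.5 long (x) x 56 wide (y) x 26 mm high, 3 mm walls, 0.14 kg. A row of four 50 x 50 mm cells, centres at x = -78.75, -26.25, 26.25, 78.75 mm, y = 0; cell floors 8 mm, dividers (2.5 mm thick) 19 mm, rim 26 mm above the origin. Origin: centre of the underside, on the desk (height 0); z up.
- tray_b: Tray with one tin at the start, like tray_a. Stacking: under each tray is a round-edged foot 5 mm deep, 2 mm smaller all round than the inside of the rim. Lowered squarely on an empty tray (either way round) the foot drops inside its rim, the outer walls come flush and the upper origin is 21 mm above the lower.
- tray_c: The other tray with one tin at the start, like tray_a. To carry any tray, grip it from above at mid-length across the 56 mm width, on its long outer walls (upright, flat, 5 to 26 mm above the origin).
- tin_green: Closed round tea tin, painted green with a green lid, a thin cream band and a bare metal ring below the lid; 42 mm diameter, 64 mm tall, 0.05 to 0.14 kg. Standing in a cell its top is 72 mm above the desk, 46 mm of it above the tray's rim. Origin: centre of its underside; z is its axis, up. It starts in any of the three trays. Swung fast or gripped lightly, it can tilt in the fingers.
- tin_blue: Closed round tea tin, painted blue with a blue lid, a thin cream band and a bare metal ring below the lid; 42 mm diameter, 64 mm tall, 0.05 to 0.14 kg. Standing in a cell its top is 72 mm above the desk, 46 mm of it above the tray's rim. Origin: centre of its underside; z is its axis, up. It starts in any of the three trays. Swung fast or gripped lightly, it can tilt in the fingers.
- tin_yellow: Closed round tea tin, painted yellow with a yellow lid, a thin cream band and a bare metal ring below the lid; 42 mm diameter, 64 mm tall, 0.05 to 0.14 kg. Standing in a cell its top is 72 mm above the desk, 46 mm of it above the tray's rim. Origin: centre of its underside; z is its axis, up. It starts in any of the three trays. Swung fast or gripped lightly, it can tilt in the fingers.
- tin_copper: Closed round tea tin, painted copper with a copper lid, a thin cream band and a bare metal ring below the lid; 42 mm diameter, 64 mm tall, 0.05 to 0.14 kg. Standing in a cell its top is 72 mm above the desk, 46 mm of it above the tray's rim. Origin: centre of its underside; z is its axis, up. It starts in any of the three trays. Swung fast or gripped lightly, it can tilt in the fingers.
- frosted_jar: Bystander, loose: frosted glass jar with a wooden cap, 72 mm diameter, 105 mm tall. Origin: centre of its underside.
- timer: Bystander, loose: red plastic kitchen timer with a dial, 72 mm diameter, 48 mm tall. Origin: centre of its underside.
- plate: Bystander, loose: cream ceramic plate, 150 mm diameter, 16 mm high, beyond the far ends of the trays. Origin: centre of its underside. (An oak box, 71 mm high and fixed, stands at the desk's far left corner.)
Not all that is in view belongs to the job. What is shaped like the tray_b but red is not meant.

How it is judged:
By the outcome, as a careful person would: the job done as asked, in the order asked, and still so for the second after the job is handed in, with the robot touching nothing.
It also fails if it takes over 66 s, if anything falls off the work surface, if the arm or the gripper's body presses on something with over 40 N, if the wrist force passes 120 N, or if a joint passes its speed limit or range.

## Working session

There is one attempt and no reset: what is moved stays moved. The work goes in short steps, Python scripts to look and compute and a tool call to move; the robot and the scene stay as the last step left them, time stands still between calls to the robot, and variables do not carry over. Pictures are saved under pics/ and viewed, at most 10 in all, crops included, and the job is handed in when it is done.

Besides the shell and the picture viewer there is one more tool, called as a command line: name --pt "numbers of a row" for each row, then --argument value for the rest. send_rows: Moves the arm, as the interface text tells. Its arguments: {"type":"object","properties":{"plan":{"type":"array","items":{"type":"array","items":{"type":"number"}}}},"required":["plan"]}

```bash
mkdir -p pics; ls
python3 - <<'E'
from rig import *
import cv2
s=read_state();print(s,finger_overhang)
for n in("top","scene"):
    p,d=capture(n);cv2.imwrite(f"pics/{n}0.png",p);import numpy as np;np.save(f"{n}0.npy",d);print(calibration(n))
E
```

```text
pics
{'time_s': 0.0, 'joint_positions': array([-8.72909911e+01,  3.02775029e+01,  8.21576921e+01, -4.42048300e-04,
        6.76878396e+01, -1.02290849e+01]), 'qvel': array([-0.01632486,  0.01084424, -0.01634964, -0.02111836,  0.09534716,
       -0.07658986]), 'tau': array([-2.58805580e-03, -4.40050149e+01, -1.76591420e+01,  6.29627192e-02,
        5.82525751e-02, -1.73199574e-04]), 'position': array([ 0.13990998, -0.6084123 ,  0.23558003]), 'tcp_rot': array([[ 9.74611911e-01,  2.23900896e-01, -1.08621182e-04],
       [ 2.23900610e-01, -9.74609623e-01,  2.14461932e-03],
       [ 3.74318939e-04, -2.11449188e-03, -9.99997694e-01]]), 'force': array([0.08659965, 0.07444265, 0.38391106]), 'moment': array([-0.00795032,  0.06920808,  0.02525425]), 'grasp_force': 0.0, 'opening': 0.9991907257725096} 0.014
{'fx': 395.9127259286177, 'fy': 395.9127259286177, 'cx': 256.5114747471858, 'cy': 194.85767242239245, 'dist_coeffs': array([-0.12680815,  0.        ,  0.        ,  0.        ,  0.        ]), 'xyz': array([0.45530571, 0.00875848, 1.22025565]), 'rotation': array([[-0.00887136, -0.99806033,  0.06161887],
       [-0.99987443,  0.00804455, -0.01365329],
       [ 0.01313111, -0.06173226, -0.99800636]])}
{'fx': 417.59349655586215, 'fy': 417.59349655586215, 'cx': 260.33056622761876, 'cy': 194.36295831046496, 'dist_coeffs': array([-0.05857785,  0.        ,  0.        ,  0.        ,  0.        ]), 'xyz': array([ 1.06709863, -0.17526517,  0.95020197]), 'rotation': array([[ 3.01049014e-01,  8.03181641e-01, -5.14070757e-01],
       [ 9.53608406e-01, -2.53160524e-01,  1.62913343e-01],
       [ 7.06583452e-04, -5.39267096e-01, -8.42134490e-01]])}
```

View pics/top0.png

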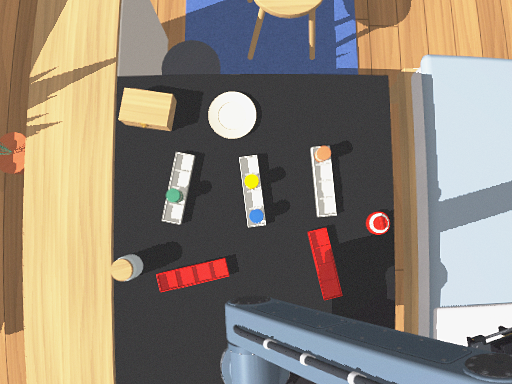

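View pics/scene0.png

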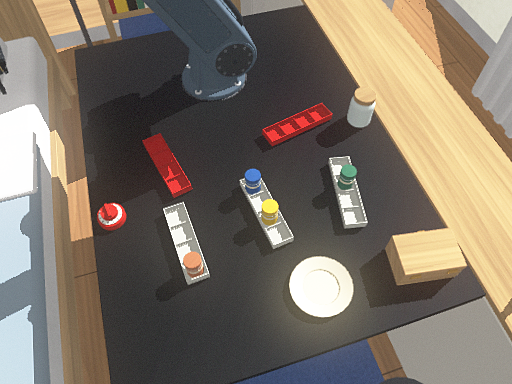

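The top view shows tray_a in the middle (yellow at 251,181; blue at 256,216). The green tin's tray is on the left (175,195), the copper tin's tray on the right (322,154), and the red decoy trays are at 194,274 and 325,263. Next I'll measure these.

```bash
cat > h.py <<'E'
from rig import *
import cv2, numpy as np
def cloud(n,p=None,d=None):
    if p is None:p,d=capture(n)
    c=calibration(n);K=np.array([[c['fx'],0,c['cx']],[0,c['fy'],c['cy']],[0,0,1]])
    v,u=np.mgrid[:384,:512];uv=np.stack([u,v],-1).reshape(-1,1,2).astype(float)
    n_=cv2.undistortPoints(uv,K,c['dist_coeffs']).reshape(384,512,2)
    P=np.dstack([n_,np.ones((384,512))])*d[...,None]
    W=P@c['rotation'].T+c['xyz'];W[d==0]=np.nan
    return p,W
def tins(p,W,box=None):
    hsv=cv2.cvtColor(p,cv2.COLOR_BGR2HSV);out={}
    for k,(a,b) in dict(copper=(5,17),yellow=(22,33),green=(60,90),blue=(100,125)).items():
        m=(hsv[...,0]>=a)&(hsv[...,0]<=b)&(hsv[...,1]>90)&(W[...,2]>.062)&(W[...,2]<.09)&(W[...,0]>.35)&(W[...,0]<.72)&(abs(W[...,1])<.35)
        if box is not None:m&=box
        q=W[m]
        if len(q)>10:
            c,r=cv2.minEnclosingCircle(q[:,:2].astype(np.float32));out[k]=(np.round(c,4),round(r,4),np.round(np.median(q[:,2]),4),len(q))
    return out
def rims(p,W):
    hsv=cv2.cvtColor(p,cv2.COLOR_BGR2HSV)
    m=(hsv[...,1]<60)&(hsv[...,2]>90)&(W[...,2]>.004)&(W[...,2]<.06)&(W[...,0]>.35)&(W[...,0]<.8)&(abs(W[...,1])<.4)
    m=cv2.dilate(m.astype(np.uint8),np.ones((3,3)))
    n,l,st,_=cv2.connectedComponentsWithStats(m);out=[]
    for i in range(1,n):
        if st[i,4]<250:continue
        q=W[(l==i)&(W[...,2]>.016)&(W[...,2]<.036)]
        if len(q)<60: continue
        c,s,a=cv2.minAreaRect(q[:,:2].astype(np.float32))
        if s[0]<s[1]:s=s[::-1];a+=90
        a=(a+90)%180-90
        out.append((np.round(c,4),np.round(s,4),round(a,2),np.round(np.median(q[:,2]),4),st[i,:4]))
    return out
E
python3 - <<'E'
from h import *
for n in("top","scene"):
    p,W=cloud(n,cv2.imread(f'pics/{n}0.png'),np.load(n+'0.npy'))
    print(n);[print(k,v) for k,v in tins(p,W).items()];[print(r) for r in rims(p,W)]
E
```

```text
top
copper (array([ 0.6487, -0.2069]), 0.0212, np.float64(0.072), 154)
yellow (array([0.569 , 0.0081]), 0.0205, np.float64(0.072), 155)
green (array([0.5291, 0.2379]), 0.02, np.float64(0.0721), 144)
blue (array([ 0.4658, -0.0047]), 0.0203, np.float64(0.0721), 153)
(array([0.7518, 0.0672]), array([0.146 , 0.0939]), -89.12, np.float64(0.0175), array([207, 107,  51,  33], dtype=int32))
(array([ 0.5712, -0.2132]), array([0.2118, 0.0576]), 4.34, np.float64(0.0243), array([310, 146,  28,  72], dtype=int32))
(array([0.5531, 0.2314]), array([0.212 , 0.0554]), -11.5, np.float64(0.0241), array([161, 152,  35,  73], dtype=int32))
(array([0.544 , 0.0058]), array([0.2137, 0.056 ]), 6.81, np.float64(0.0245), array([238, 154,  29,  74], dtype=int32))
scene
copper (array([ 0.6517, -0.2079]), 0.0211, np.float64(0.07), 252)
yellow (array([0.5687, 0.0056]), 0.0214, np.float64(0.0703), 196)
green (array([0.528 , 0.2355]), 0.0204, np.float64(0.0709), 148)
blue (array([ 0.4676, -0.0062]), 0.0219, np.float64(0.0703), 187)
(array([0.5543, 0.2305]), array([0.2149, 0.0575]), -11.36, np.float64(0.0224), array([328, 155,  40,  75], dtype=int32))
(array([0.5442, 0.0043]), array([0.2136, 0.058 ]), 6.73, np.float64(0.0231), array([239, 177,  56,  73], dtype=int32))
(array([ 0.5718, -0.2147]), array([0.2162, 0.0565]), 4.47, np.float64(0.0235), array([162, 201,  49,  84], dtype=int32))
```

send_rows --pt "0 0.03 -0.0142 0.004 0" --pt "0 0.03 -0.0142 0.004 0" --pt "0 0.03 -0.0142 0.004 0" --pt "0 0.03 -0.0142 0.004 0" --pt "0 0.03 -0.0142 0.004 0" --pt "0 0.03 -0.0142 0.004 0" --pt "0 0.03 -0.0142 0.004 0" --pt "0 0.03 -0.0142 0.004 0" --pt "0 0.03 -0.0142 0.004 0" --pt "0 0.03 -0.0142 0.004 0" --pt "0 0.03 -0.0142 0.004 0" --pt "0 0.03 -0.0142 0.004 0" --pt "0 0.03 -0.0142 0.004 0" --pt "0 0.03 -0.0142 0.004 0" --pt "0 0.03 -0.0142 0.004 0" --pt "0 0.03 -0.0142 0.004 0" --pt "0 0.03 -0.0142 0.004 0" --pt "0 0.03 -0.0142 0.004 0" --pt "0 0.03 -0.0142 0.004 0.075" --pt "0 0.017 -0.0068 0.004 0.074"

```text
time_s: 1.77
position: [0.653, -0.206, 0.1558]
tcp_rot: [[0.997, 0.076, 0.0], [0.076, -0.997, 0.001], [0.0, -0.001, -1.0]]
force: [-0.2, -0.2, 0.3]
opening: 0.999
grasp_force: 0.0
```

```bash
cat >> h.py <<'E'
def go(x,y,z,yaw):
    s=read_state();R=s['tcp_rot'];cur=np.degrees(np.arctan2(R[1,0],R[0,0]))
    d=R.T@(np.array([x,y,z])-s['position'])
    # rows: translate (tool axes now), turn after; also the shift if the turn is done first
    t=np.radians(cur-yaw);c,q=np.cos(t),np.sin(t)
    print('t',round(s['time_s'],2),'pos',np.round(s['position'],4),'yaw',round(cur,2),'tilt',np.round(R[:2,2],4),'F',np.round(s['force'],1),'open',round(s['opening'],3),'g',round(s['grasp_force'],1))
    print('shift',np.round(d,4),'turn',round(t,4),'| after-turn shift',np.round([c*d[0]+q*d[1],-q*d[0]+c*d[1],d[2]],4))
E
python3 -c "
from h import *
go(.650,-.2075,.048,4.4)"
```

```text
t 1.77 pos [ 0.653  -0.206   0.1558] yaw 4.34 tilt [0.0004 0.0013] F [-0.2 -0.2  0.3] open 0.999 g 0.0
shift [-0.0031  0.0014  0.1078] turn -0.001 | after-turn shift [-0.0031  0.0014  0.1078]
```

send_rows --pt "0 -0.003 0.0014 0.02 0" --pt "0 0 0 0.025 0" --pt "0 0 0 0.025 0" --pt "0 0 0 0.02 0" --pt "0 0 0 0.012 0" --pt "0 0 0 0.006 0" --pt "0 0 0 0 0" --pt "255 0 0 0 0" --pt "255 0 0 0 0" --pt "255 0 0 0 0" --pt "255 0 0 0 0" --pt "255 0 0 0 0" --pt "255 0 0 0 0" --pt "255 0 0 0 0" --pt "255 0 0 0 0"

```text
time_s: 3.02
position: [0.6479, -0.2104, 0.0487]
tcp_rot: [[0.997, 0.077, -0.0], [0.077, -0.997, 0.001], [-0.0, -0.001, -1.0]]
force: [-0.5, 1.7, 1.9]
opening: 0.478
grasp_force: 8.6
```

```bash
python3 -c "
from h import *
go(.6223,.0143,.048,6.77)"
```

```text
t 3.02 pos [ 0.6479 -0.2104  0.0487] yaw 4.39 tilt [-0.0002  0.0008] F [-0.5  1.7  1.9] open 0.478 g 8.6
shift [-0.0083 -0.226   0.0009] turn -0.0416 | after-turn shift [ 0.0011 -0.2262  0.0009]
```

send_rows --pt "255 0 0 0 0" --pt "255 0 0 0 0" --pt "255 0 0 0 0" --pt "255 0 0 -0.005 0" --pt "255 0 0 -0.012 0" --pt "255 0 0 -0.015 0" --pt "255 0 0 -0.015 0" --pt "255 0 0 -0.013 0" --pt "255 0 -0.005 0 -0.0416" --pt "255 0 -0.012 0 0" --pt "255 0 -0.022 0 0" --pt "255 0 -0.03 0 0" --pt "255 0 -0.032 0 0" --pt "255 0 -0.032 0 0" --pt "255 0 -0.032 0 0" --pt "255 0 -0.026 0 0" --pt "255 0 -0.018 0 0" --pt "255 0.001 -0.012 0 0" --pt "255 0 -0.005 0 0" --pt "255 0 0 0 0"

```text
time_s: 4.68
position: [0.6222, 0.0148, 0.1085]
tcp_rot: [[0.993, 0.12, -0.0], [0.12, -0.993, -0.0], [-0.0, 0.0, -1.0]]
force: [-0.1, 0.4, -1.1]
opening: 0.477
grasp_force: 30.0
```

Run:
```python
from h import *
go(.6223,.0143,.048,6.77)
p,W=cloud("scene");cv2.imwrite("pics/s1.png",p[130:290,140:400].repeat(3,0).repeat(3,1))
hsv=cv2.cvtColor(p,cv2.COLOR_BGR2HSV)
m=(hsv[...,0]<=17)&(hsv[...,0]>=5)&(hsv[...,1]>90)&(abs(W[...,0]-.62)<.06)&(abs(W[...,1]-.01)<.06)&(W[...,2]>.05)
q=W[m];print(len(q),q.min(0),q.max(0),np.median(q,0))
```

```text
t 4.68 pos [0.6222 0.0148 0.1085] yaw 6.86 tilt [-0.0004 -0.0001] F [-0.1  0.4 -1.1] open 0.477 g 30.0
shift [0.0001 0.0005 0.0605] turn 0.0016 | after-turn shift [0.0001 0.0005 0.0605]
228 [ 0.61393942 -0.00976484  0.06883606] [0.6630628  0.0345601  0.19299303] [0.64069412 0.01274261 0.12331217]
```

View pics/s1.png

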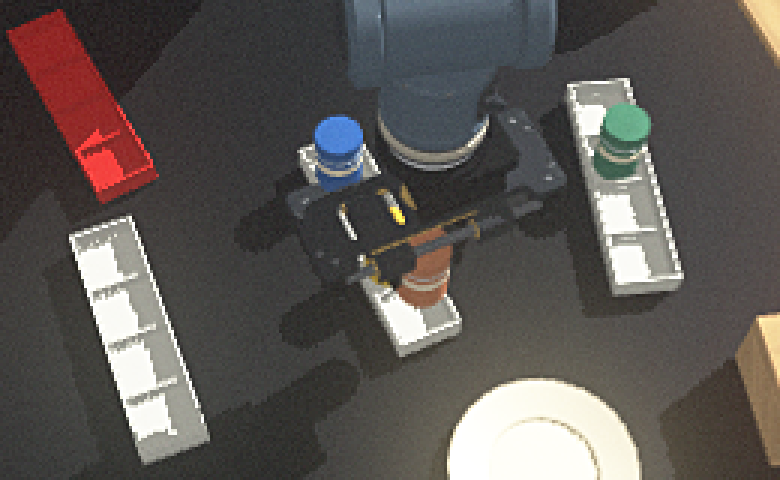

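Run:
```python
from h import *
p,W=cloud("scene")
hsv=cv2.cvtColor(p,cv2.COLOR_BGR2HSV)
m=(hsv[...,0]<=17)&(hsv[...,0]>=5)&(hsv[...,1]>90)&(abs(W[...,0]-.62)<.06)&(abs(W[...,1]-.01)<.06)
# side: points well below the lid; circle fit r=21 and z axis tilt
q=W[m&(W[...,2]<.125)&(W[...,2]>.06)]
from scipy.optimize import least_squares as L
f=lambda c:np.hypot(q[:,0]-c[0]-c[2]*(q[:,2]-.1),q[:,1]-c[1]-c[3]*(q[:,2]-.1))-.021
r=L(f,[.62,.014,0,0],loss='soft_l1',f_scale=.002);print(len(q),np.round(r.x,4),r.cost)
r=L(lambda c:f([c[0],c[1],0,0]),[.62,.014],loss='soft_l1',f_scale=.002);print(r.x)
```

```text
111 [ 0.6246  0.0132  0.0146 -0.0085] 2.3587884707564495e-05
[0.62450003 0.01330797]
```

send_rows --pt "255 -0.002 0.0005 0.005 0" --pt "255 0 0 0.01 0" --pt "255 0 0 0.01 0" --pt "255 0 0 0.01 0" --pt "255 0 0 0.008 0" --pt "255 0 0 0.006 0" --pt "255 0 0 0.004 0" --pt "255 0 0 0.003 0" --pt "255 0 0 0.002 0" --pt "255 0 0 0.001 0" --pt "255 0 0 0.0005 0" --pt "255 0 0 0 0"

```text
time_s: 5.78
position: [0.6208, 0.013, 0.0493]
tcp_rot: [[0.993, 0.118, 0.001], [0.118, -0.993, -0.0], [0.001, 0.0, -1.0]]
force: [-0.4, 0.2, -0.4]
opening: 0.474
grasp_force: 30.0
```

send_rows --pt "255 0 0 0.0005 0" --pt "255 0 0 0 0" --pt "0 0 0 0 0" --pt "0 0 0 0 0" --pt "0 0 0 0 0" --pt "0 0 0 0 0" --pt "0 0 0 0 0" --pt "0 0 0 -0.01 0" --pt "0 0 0 -0.02 0" --pt "0 0 0 -0.03 0" --pt "0 0 0 -0.025 0" --pt "0 0 0 0 0.1" --pt "0 0 0 0 0.1" --pt "0 0 0 0 0.117" --pt "0 0 0 0 0"

```text
time_s: 7.03
position: [0.6208, 0.0129, 0.1347]
tcp_rot: [[0.98, -0.199, 0.001], [-0.199, -0.98, -0.0], [0.001, -0.0, -1.0]]
force: [0.4, -0.6, -0.3]
opening: 0.999
grasp_force: 0.0
```

```bash
python3 -c "
from h import *
go(.5285,.2365,.048,-11.43)"
```

```text
t 7.03 pos [0.6208 0.0129 0.1347] yaw -11.49 tilt [ 0.0014 -0.0002] F [ 0.4 -0.6 -0.3] open 0.999 g 0.0
shift [-0.1351 -0.2007  0.0866] turn -0.0011 | after-turn shift [-0.1349 -0.2009  0.0866]
```

send_rows --pt "0 -0.01 -0.015 0 0" --pt "0 -0.02 -0.03 0 0" --pt "0 -0.02 -0.03 0 0" --pt "0 -0.02 -0.03 0 0" --pt "0 -0.02 -0.03 0 0" --pt "0 -0.02 -0.03 0 0" --pt "0 -0.02 -0.025 0 0" --pt "0 -0.005 -0.0107 0 0" --pt "0 0 0 0.015 0" --pt "0 0 0 0.025 0" --pt "0 0 0 0.025 0" --pt "0 0 0 0.013 0" --pt "0 0 0 0.008 0" --pt "0 0 0 0 0"

```text
time_s: 8.2
position: [0.5273, 0.2357, 0.046]
tcp_rot: [[0.981, -0.196, -0.003], [-0.196, -0.981, -0.001], [-0.003, 0.001, -1.0]]
force: [-0.6, 0.6, 0.1]
opening: 1.003
grasp_force: 0.0
```

```bash
python3 -c "
from h import *
go(.5285,.2365,.048,-11.43)"
```

```text
t 8.2 pos [0.5273 0.2357 0.046 ] yaw -11.32 tilt [-0.0028 -0.0008] F [-0.6  0.6  0.1] open 1.003 g 0.0
shift [ 0.001  -0.0011 -0.002 ] turn 0.0019 | after-turn shift [ 0.001  -0.0011 -0.002 ]
```

send_rows --pt "0 0.001 -0.001 -0.002 0" --pt "0 0 0 0 0" --pt "255 0 0 0 0" --pt "255 0 0 0 0" --pt "255 0 0 0 0" --pt "255 0 0 0 0" --pt "255 0 0 0 0" --pt "255 0 0 0 0" --pt "255 0 0 0 0" --pt "255 0 0 0 0" --pt "255 0 0 0 0" --pt "255 0 0 0 0" --pt "255 0 0 0 0"

```text
time_s: 9.28
position: [0.529, 0.2371, 0.0495]
tcp_rot: [[0.98, -0.197, -0.0], [-0.197, -0.98, 0.0], [-0.0, 0.0, -1.0]]
force: [-0.3, 0.1, 0.4]
opening: 0.473
grasp_force: 30.0
```

send_rows --pt "255 0 0 -0.005 0" --pt "255 0 0 -0.012 0" --pt "255 0 0 -0.02 0" --pt "255 0 0 -0.025 0" --pt "255 0 0 -0.015 0" --pt "255 0 0 -0.008 0" --pt "255 0 0 0 -0.06" --pt "255 0 0 0 -0.1" --pt "255 0 0 0 -0.1" --pt "255 0 0 0 -0.057" --pt "255 0 0 0 0"

```text
time_s: 10.2
position: [0.5286, 0.237, 0.1347]
tcp_rot: [[0.993, 0.119, -0.0], [0.119, -0.993, -0.0], [-0.0, 0.0, -1.0]]
force: [-0.1, 0.1, -1.2]
opening: 0.474
grasp_force: 30.0
```

```bash
python3 -c "
from h import *
go(.5180,.0019,.1295,6.77)"
```

```text
t 10.2 pos [0.5286 0.237  0.1347] yaw 6.83 tilt [-0.0005 -0.0001] F [-0.1  0.1 -1.2] open 0.474 g 30.0
shift [-0.0385  0.2322  0.0052] turn 0.0011 | after-turn shift [-0.0383  0.2322  0.0052]
```

send_rows --pt "255 -0.001 0.006 0 0" --pt "255 -0.003 0.015 0 0" --pt "255 -0.004 0.025 0 0" --pt "255 -0.005 0.03 0 0" --pt "255 -0.005 0.032 0 0" --pt "255 -0.005 0.032 0 0" --pt "255 -0.005 0.03 0 0" --pt "255 -0.004 0.025 0 0" --pt "255 -0.003 0.018 0 0" --pt "255 -0.002 0.012 0 0" --pt "255 -0.0015 0.0072 0 0" --pt "255 0 0 0 0" --pt "255 0 0 0 0" --pt "255 0 0 0 0"

```text
time_s: 11.37
position: [0.518, 0.0029, 0.1345]
tcp_rot: [[0.993, 0.119, -0.0], [0.119, -0.993, 0.0], [-0.0, -0.0, -1.0]]
force: [-0.5, 0.6, -1.0]
opening: 0.476
grasp_force: 30.0
```

Run:
```python
from h import *
go(.5180,.0019,.0495,6.77)
p,W=cloud("scene");cv2.imwrite("pics/s2.png",p[110:290,150:400].repeat(3,0).repeat(3,1))
hsv=cv2.cvtColor(p,cv2.COLOR_BGR2HSV)
m=(hsv[...,0]<=90)&(hsv[...,0]>=60)&(hsv[...,1]>70)&(abs(W[...,0]-.52)<.06)&(abs(W[...,1]-.01)<.06)
q=W[m&(W[...,2]<.15)&(W[...,2]>.085)]
from scipy.optimize import least_squares as L
f=lambda c:np.hypot(q[:,0]-c[0],q[:,1]-c[1])-.021
r=L(f,[.518,.002],loss='soft_l1',f_scale=.002);print(len(q),r.x,r.cost)
[print(k,v) for k,v in tins(p,W).items()]
```

```text
t 11.37 pos [0.518  0.0029 0.1345] yaw 6.82 tilt [-0.0003  0.0004] F [-0.5  0.6 -1. ] open 0.476 g 30.0
shift [-0.0001  0.001   0.085 ] turn 0.0009 | after-turn shift [-0.0001  0.001   0.085 ]
77 [0.51632286 0.00227134] 2.2137907833487e-05
copper (array([0.6242, 0.0113]), 0.0215, np.float64(0.0702), 229)
yellow (array([0.5689, 0.0071]), 0.0211, np.float64(0.0702), 198)
```

send_rows --pt "255 0.001 0.001 0.008 0" --pt "255 0 0 0.015 0" --pt "255 0 0 0.015 0" --pt "255 0 0 0.014 0" --pt "255 0 0 0.01 0" --pt "255 0 0 0.008 0" --pt "255 0 0 0.006 0" --pt "255 0 0 0.004 0" --pt "255 0 0 0.002 0" --pt "255 0 0 0.0015 0" --pt "255 0 0 0.001 0" --pt "255 0 0 0 0" --pt "255 0 0 0 0"

```text
time_s: 12.5
position: [0.5196, 0.001, 0.0504]
tcp_rot: [[0.993, 0.118, 0.001], [0.118, -0.993, -0.0], [0.001, 0.0, -1.0]]
force: [-0.4, 0.2, -0.8]
opening: 0.477
grasp_force: 30.0
```

send_rows --pt "255 0 0 0.001 0" --pt "255 0 0 0 0" --pt "0 0 0 0 0" --pt "0 0 0 0 0" --pt "0 0 0 0 0" --pt "0 0 0 0 0" --pt "0 0 0 0 0" --pt "0 0 0 -0.01 0" --pt "0 0 0 -0.02 0" --pt "0 0 0 -0.03 0" --pt "0 0 0 -0.025 0" --pt "0 0 0 0 0.0413" --pt "0 0 0 0 0"

```text
time_s: 13.58
position: [0.5205, 0.0009, 0.1364]
tcp_rot: [[0.997, 0.076, 0.005], [0.076, -0.997, -0.001], [0.005, 0.001, -1.0]]
force: [0.8, 0.7, 0.8]
opening: 0.998
grasp_force: 0.0
```

```bash
python3 -c "
from h import *
go(.5715,-.2140,.021,4.4)"
```

```text
t 13.58 pos [0.5205 0.0009 0.1364] yaw 4.38 tilt [ 0.0047 -0.001 ] F [0.8 0.7 0.8] open 0.998 g 0.0
shift [0.0339 0.218  0.1159] turn -0.0004 | after-turn shift [0.0338 0.218  0.1159]
```

Move over tray_c, but stay up, and look at everything.

send_rows --pt "0 0.003 0.018 0 0" --pt "0 0.005 0.032 0 0" --pt "0 0.006 0.038 0 0" --pt "0 0.006 0.038 0 0" --pt "0 0.005 0.036 0 0" --pt "0 0.005 0.03 0 0" --pt "0 0.003 0.018 0 0" --pt "0 0.001 0.008 0 0" --pt "0 0 0 0.01 0" --pt "0 0 0 0.02 0" --pt "0 0 0 0.02 0" --pt "0 0 0 0.01 0" --pt "0 0 0 0 0"

```text
time_s: 14.67
position: [0.5672, -0.2106, 0.0708]
tcp_rot: [[0.997, 0.079, -0.007], [0.079, -0.997, 0.004], [-0.007, -0.005, -1.0]]
force: [0.1, 0.6, 0.3]
opening: 1.001
grasp_force: 0.0
```

Run:
```python
from h import *
go(.5715,-.2140,.021,4.4)
for n in("top","scene"):
    p,W=cloud(n);cv2.imwrite(f"pics/{n}3.png",p[120:300,130:400].repeat(2,0).repeat(2,1))
    print(n);[print(k,v) for k,v in tins(p,W).items()];[print(r) for r in rims(p,W)]
```

```text
t 14.67 pos [ 0.5672 -0.2106  0.0708] yaw 4.51 tilt [-0.007   0.0045] F [0.1 0.6 0.3] open 1.001 g 0.0
shift [0.0043 0.004  0.0498] turn 0.0019 | after-turn shift [0.0043 0.0039 0.0498]
top
copper (array([0.6245, 0.014 ]), 0.0209, np.float64(0.0718), 154)
yellow (array([0.5704, 0.0105]), 0.02, np.float64(0.0722), 81)
(array([0.752 , 0.0683]), array([0.1462, 0.0932]), 88.6, np.float64(0.0172), array([207, 108,  50,  32], dtype=int32))
(array([0.5531, 0.2318]), array([0.2116, 0.0547]), -11.81, np.float64(0.0242), array([161, 152,  35,  74], dtype=int32))
(array([0.5984, 0.0122]), array([0.1032, 0.0559]), 6.73, np.float64(0.0248), array([238, 154,  23,  38], dtype=int32))
scene
copper (array([0.6244, 0.0115]), 0.0216, np.float64(0.0703), 229)
yellow (array([0.5692, 0.0075]), 0.022, np.float64(0.0702), 202)
green (array([ 5.198e-01, -4.000e-04]), 0.0209, np.float64(0.0706), 159)
blue (array([ 0.4661, -0.0064]), 0.0219, np.float64(0.0702), 187)
(array([0.5536, 0.2303]), array([0.2176, 0.0571]), -11.58, np.float64(0.0222), array([328, 155,  40,  75], dtype=int32))
(array([0.5443, 0.0042]), array([0.2134, 0.0578]), 6.74, np.float64(0.0235), array([239, 177,  56,  73], dtype=int32))
(array([ 0.596 , -0.2128]), array([0.1676, 0.0564]), 4.38, np.float64(0.0229), array([167, 216,  44,  69], dtype=int32))
```

View pics/scene3.png

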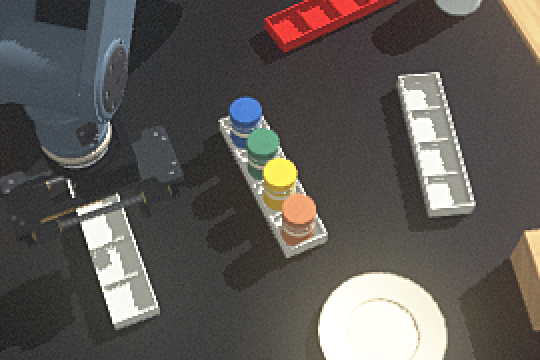

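The crop shows all four tins standing one per cell in tray_a (crop 245,110 to 300,215), with tray_b and tray_c empty. The gripper is over tray_c, so next I'll grasp it.

send_rows --pt "0 0 0 0 0" --pt "0 0 0 0 0"

```text
time_s: 14.93
position: [0.5707, -0.2136, 0.0752]
tcp_rot: [[0.997, 0.078, 0.002], [0.078, -0.997, -0.001], [0.002, 0.001, -1.0]]
force: [0.5, 0.0, -0.1]
opening: 0.999
grasp_force: 0.0
```

```bash
python3 -c "
from h import *
go(.572,-.2143,.021,4.4)"
```

```text
t 14.93 pos [ 0.5707 -0.2136  0.0752] yaw 4.45 tilt [ 0.0019 -0.001 ] F [ 0.5  0.  -0.1] open 0.999 g 0.0
shift [0.0011 0.0007 0.0542] turn 0.0009 | after-turn shift [0.0011 0.0007 0.0542]
```

send_rows --pt "0 0.001 0.0007 0.012 0" --pt "0 0 0 0.014 0" --pt "0 0 0 0.012 0" --pt "0 0 0 0.008 0" --pt "0 0 0 0.005 0" --pt "0 0 0 0.002 0" --pt "0 0 0 0.001 0" --pt "0 0 0 0 0" --pt "255 0 0 0 0" --pt "255 0 0 0 0" --pt "255 0 0 0 0" --pt "255 0 0 0 0" --pt "255 0 0 0 0" --pt "255 0 0 0 0" --pt "255 0 0 0 0" --pt "255 0 0 0 0" --pt "255 0 0 0 0"

```text
time_s: 16.35
position: [0.5711, -0.2142, 0.0202]
tcp_rot: [[0.997, 0.077, 0.0], [0.077, -0.997, 0.0], [0.0, -0.0, -1.0]]
force: [-1.1, -0.5, 0.9]
opening: 0.638
grasp_force: 30.0
```

send_rows --pt "255 0 0 -0.004 0" --pt "255 0 0 -0.012 0" --pt "255 0 0 -0.02 0" --pt "255 0 0 -0.025 0" --pt "255 0 0 -0.025 0" --pt "255 0 0 -0.02 0" --pt "255 0 0 -0.01 0" --pt "255 0 0 -0.004 0" --pt "255 0 0 0 0" --pt "255 0 0 0 0.06" --pt "255 0 0 0 0.09" --pt "255 0 0 0 0.09" --pt "255 0 0 0 0.04" --pt "255 0 0 0 0" --pt "255 0 0 0 0"

```text
time_s: 17.6
position: [0.5702, -0.2138, 0.1386]
tcp_rot: [[0.98, -0.2, -0.003], [-0.2, -0.98, 0.002], [-0.003, -0.001, -1.0]]
force: [0.9, -0.1, -1.0]
opening: 0.64
grasp_force: 30.0
```

```bash
python3 -c "
from h import *
go(.553,.2310,.141,-11.6)"
```

```text
t 17.6 pos [ 0.5702 -0.2138  0.1386] yaw -11.56 tilt [-0.0026  0.0015] F [ 0.9 -0.1 -1. ] open 0.64 g 30.0
shift [-0.106  -0.4323 -0.0017] turn 0.0007 | after-turn shift [-0.1063 -0.4323 -0.0017]
```

send_rows --pt "255 -0.002 -0.008 0 0" --pt "255 -0.004 -0.016 0 0" --pt "255 -0.006 -0.024 0 0" --pt "255 -0.007 -0.03 0 0" --pt "255 -0.008 -0.032 0 0" --pt "255 -0.008 -0.032 0 0" --pt "255 -0.008 -0.032 0 0" --pt "255 -0.008 -0.032 0 0" --pt "255 -0.008 -0.032 0 0" --pt "255 -0.008 -0.032 0 0" --pt "255 -0.008 -0.032 0 0" --pt "255 -0.008 -0.032 0 0" --pt "255 -0.007 -0.03 0 0" --pt "255 -0.006 -0.026 0 0" --pt "255 -0.005 -0.02 0 0" --pt "255 -0.003 -0.014 0 0" --pt "255 -0.001 -0.008 0 0" --pt "255 0 0 0 0" --pt "255 0 0 0 0" --pt "255 0 0 0 0"

```text
time_s: 19.27
position: [0.5551, 0.229, 0.14]
tcp_rot: [[0.979, -0.202, -0.001], [-0.202, -0.979, -0.001], [-0.0, 0.001, -1.0]]
force: [-0.4, -0.6, -1.3]
opening: 0.642
grasp_force: 30.0
```

Run:
```python
from h import *
go(.553,.2310,.041,-11.6)
p,W=cloud("scene");cv2.imwrite("pics/s4.png",p[100:270,260:440].repeat(4,0).repeat(4,1)[:600,:720]);np.save("s4.npy",W);cv2.imwrite("pics/s4full.png",p)
p2,W2=cloud("top");cv2.imwrite("pics/t4.png",p2);np.save("t4.npy",W2)
```

```text
t 19.27 pos [0.5551 0.229  0.14  ] yaw -11.68 tilt [-0.0005 -0.0006] F [-0.4 -0.6 -1.3] open 0.642 g 30.0
shift [-0.0025 -0.0016  0.099 ] turn -0.0013 | after-turn shift [-0.0025 -0.0016  0.099 ]
```

View pics/s4.png

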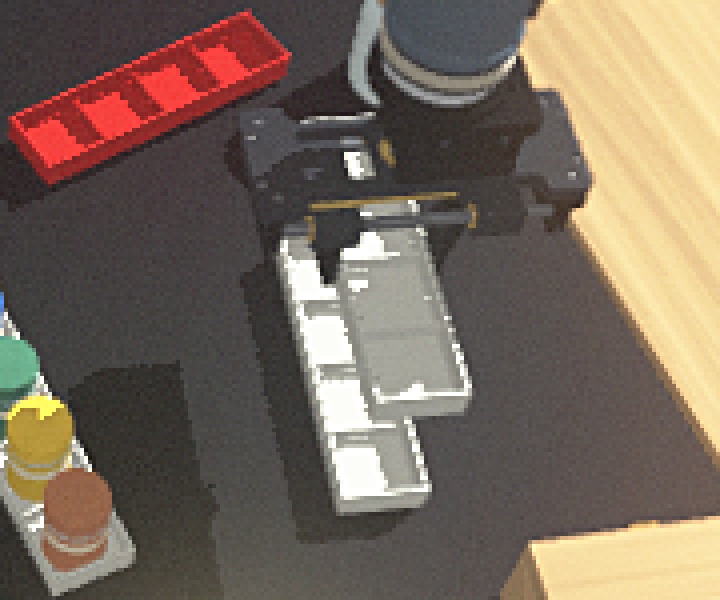

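The crop shows the held tray above tray_b, with its far end at about (370–470, 400) and tray_b's far end at about (385, 500). I'll compare the two far ends within the same cameras.

Run:
```python
from h import *
def an(p,W,zr,name,cx=.555,cy=.229):
    hsv=cv2.cvtColor(p,cv2.COLOR_BGR2HSV)
    a=np.radians(-11.6);u=np.array([np.cos(a),np.sin(a)]);v=np.array([-u[1],u[0]])
    d=W[...,:2]-[cx,cy];l=d@u;t=d@v
    m=(hsv[...,1]<70)&(hsv[...,2]>80)&(W[...,2]>zr[0])&(W[...,2]<zr[1])&(l>.03)&(l<.13)&(abs(t)<.045)
    q=W[m];c,s,ang=cv2.minAreaRect(q[:,:2].astype(np.float32))
    if s[0]<s[1]:s=s[::-1];ang+=90
    ang=(ang+90)%180-90
    L,T=l[m],t[m]
    print(name,m.sum(),'rect ang',round(ang,2),np.round(s,4),'far l',np.round(np.percentile(L,[97,99,100]),4),'t',np.round(np.percentile(T,[0,1,99,100]),4),'zmed',np.round(np.median(q[:,2]),4))
    for lo in(.03,.05,.07,.09):
        k=(L>lo)&(L<lo+.02)
        if k.sum()>5:print('  ',lo,k.sum(),np.round([T[k].min(),T[k].max(),(T[k].min()+T[k].max())/2],4))
s0=cv2.imread('pics/scene0.png');t0=cv2.imread('pics/top0.png')
an(*cloud('scene',s0,np.load('scene0.npy')),(.017,.036),'low scene')
an(*cloud('top',t0,np.load('top0.npy')),(.017,.036),'low top')
an(cv2.imread('pics/t4.png'),np.load('t4.npy'),(.017,.036),'low top now')
an(cv2.imread('pics/s4full.png'),np.load('s4.npy'),(.137,.156),'held scene')
an(cv2.imread('pics/t4.png'),np.load('t4.npy'),(.137,.156),'held top')
```

```text
low scene 141 rect ang -10.81 [0.0748 0.0549] far l [0.1057 0.1061 0.1065] t [-0.0272 -0.027   0.0275  0.028 ] zmed 0.0226
   0.03 19 [-0.0272  0.0272 -0.    ]
   0.05 32 [-0.0272  0.0267 -0.0002]
   0.07 28 [-0.0267  0.028   0.0006]
   0.09 62 [-0.0261  0.0277  0.0008]
low top 105 rect ang -11.79 [0.0731 0.0544] far l [0.1024 0.1034 0.1036] t [-0.0253 -0.025   0.029   0.0292] zmed 0.0235
   0.03 19 [-0.0251  0.028   0.0015]
   0.05 34 [-0.0248  0.0292  0.0022]
   0.07 19 [-0.0247  0.029   0.0022]
   0.09 33 [-0.0253  0.0284  0.0016]
low top now 28 rect ang 8.25 [0.0471 0.0147] far l [0.1027 0.1029 0.1031] t [-0.0248 -0.0248 -0.0086 -0.0079] zmed 0.0251
   0.05 7 [-0.0246 -0.0211 -0.0229]
   0.07 9 [-0.0245 -0.0215 -0.023 ]
   0.09 12 [-0.0248 -0.0079 -0.0164]
held scene 191 rect ang -12.09 [0.0796 0.0547] far l [0.1088 0.1092 0.1101] t [-0.0293 -0.0289  0.0255  0.0256] zmed 0.1427
   0.03 30 [-0.0287  0.025  -0.0018]
   0.05 45 [-0.0288  0.0255 -0.0017]
   0.07 32 [-0.0291  0.0256 -0.0017]
   0.09 83 [-0.0293  0.0255 -0.0019]
held top 84 rect ang -12.6 [0.0585 0.0543] far l [0.1064 0.1069 0.1072] t [-0.0275 -0.0274  0.0263  0.0263] zmed 0.1438
   0.05 20 [-0.0273  0.002  -0.0127]
   0.07 12 [-0.0275  0.0236 -0.002 ]
   0.09 50 [-0.0274  0.0263 -0.0006]
```

send_rows --pt "255 -0.0034 -0.0022 0.008 -0.002" --pt "255 0 0 0.015 0" --pt "255 0 0 0.015 0" --pt "255 0 0 0.015 0" --pt "255 0 0 0.013 0" --pt "255 0 0 0.01 0" --pt "255 0 0 0.005 0" --pt "255 0 0 0.003 0" --pt "255 0 0 0 0" --pt "255 0 0 0 0" --pt "255 0 0 0 0" --pt "255 0 0 0 0"

```text
time_s: 20.37
position: [0.5529, 0.233, 0.0568]
tcp_rot: [[0.98, -0.2, 0.002], [-0.2, -0.98, 0.0], [0.001, -0.001, -1.0]]
force: [0.4, 0.1, -1.5]
opening: 0.642
grasp_force: 30.0
```

Run:
```python
from h import *
go(.553,.2310,.0412,-11.6)
a=np.radians(-11.6);u=np.array([np.cos(a),np.sin(a)]);v=np.array([-u[1],u[0]])
for n in('scene','top'):
    p,W=cloud(n);cv2.imwrite(f"pics/{n}5.png",p)
    hsv=cv2.cvtColor(p,cv2.COLOR_BGR2HSV);d=W[...,:2]-[.555,.229];l=d@u;t=d@v
    for nm,(z0,z1) in dict(held=(.052,.07),low=(.012,.032)).items():
        m=(hsv[...,1]<70)&(hsv[...,2]>80)&(W[...,2]>z0)&(W[...,2]<z1)&(abs(l)<.13)&(l>.03)&(abs(t)<.045)
        L,T=l[m],t[m];k=L>.08
        print(n,nm,m.sum(),'far',np.round(np.percentile(L,[97,99,100]),4),'t far',np.round([T[k].min(),T[k].max()],4),'t near',np.round([T[~k].min(),T[~k].max()],4))
cv2.imwrite("pics/s5.png",cv2.imread("pics/scene5.png")[120:250,280:400].repeat(4,0).repeat(4,1))
```

```text
t 20.37 pos [0.5529 0.233  0.0568] yaw -11.51 tilt [0.0015 0.0004] F [ 0.4  0.1 -1.5] open 0.642 g 30.0
shift [0.0005 0.002  0.0156] turn 0.0016 | after-turn shift [0.0005 0.002  0.0156]
scene held 189 far [0.1054 0.1056 0.1063] t far [-0.0254  0.029 ] t near [-0.0254  0.0291]
scene low 134 far [0.106  0.1069 0.1075] t far [-0.0269  0.0288] t near [-0.0271 -0.0175]
top held 71 far [0.1025 0.1032 0.1033] t far [-0.024   0.0298] t near [-0.0232  0.003 ]
top low 34 far [0.1007 0.1015 0.1019] t far [-0.0253 -0.021 ] t near [-0.0247 -0.0214]
```

View pics/s5.png

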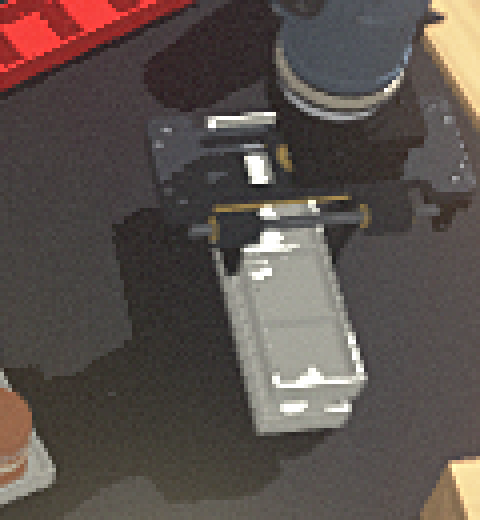

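send_rows --pt "255 0.0003 0.0013 0 0" --pt "255 0 0 0.002 0" --pt "255 0 0 0.003 0" --pt "255 0 0 0.002 0" --pt "255 0 0 0.001 0" --pt "255 0 0 0.001 0" --pt "255 0 0 0.001 0" --pt "255 0 0 0 0"

```text
time_s: 21.13
position: [0.5523, 0.2316, 0.0458]
tcp_rot: [[0.98, -0.2, -0.0], [-0.2, -0.98, -0.0], [-0.0, 0.0, -1.0]]
force: [0.5, 0.0, -1.9]
opening: 0.641
grasp_force: 30.0
```

send_rows --pt "255 0 0 0.001 0" --pt "255 0 0 0.001 0" --pt "255 0 0 0.001 0" --pt "255 0 0 0 0"

```text
time_s: 21.47
position: [0.5522, 0.2315, 0.0428]
tcp_rot: [[0.98, -0.2, -0.0], [-0.2, -0.98, -0.0], [-0.0, 0.0, -1.0]]
force: [-0.3, 0.0, -1.3]
opening: 0.639
grasp_force: 30.0
```

send_rows --pt "255 0 0 0.0008 0" --pt "255 0 0 0.0007 0" --pt "255 0 0 0.0004 0" --pt "255 0 0 0 0" --pt "255 0 0 0 0"

```text
time_s: 21.88
position: [0.5524, 0.2316, 0.0412]
tcp_rot: [[0.98, -0.2, 0.0], [-0.2, -0.98, 0.0], [0.0, -0.0, -1.0]]
force: [-0.9, -0.5, -0.1]
opening: 0.644
grasp_force: 30.0
```

send_rows --pt "255 0 0 0.0003 0" --pt "255 0 0 0 0" --pt "0 0 0 0 0" --pt "0 0 0 0 0" --pt "0 0 0 0 0" --pt "0 0 0 0 0" --pt "0 0 0 -0.005 0" --pt "0 0 0 -0.015 0" --pt "0 0 0 -0.03 0" --pt "0 0 0 -0.03 0" --pt "0 0 0 -0.03 0" --pt "0 0 0 -0.02 0" --pt "0 -0.02 0.03 0 0" --pt "0 -0.02 0.035 0 0" --pt "0 -0.02 0.035 0 0" --pt "0 -0.01 0.035 0 0" --pt "0 0 0.03 0 0" --pt "0 0 0.02 0 0" --pt "0 0 0 0 0" --pt "0 0 0 0 0"

```text
time_s: 23.55
position: [0.4471, 0.0635, 0.1713]
tcp_rot: [[0.979, -0.202, 0.001], [-0.202, -0.979, 0.0], [0.001, -0.0, -1.0]]
force: [-0.5, 0.1, 0.1]
opening: 1.001
grasp_force: 0.0
```

Run:
```python
from h import *
go(.5,0,.2,0)
p,W=cloud("scene");cv2.imwrite("pics/s6.png",p)
a=np.radians(-11.6);u=np.array([np.cos(a),np.sin(a)]);v=np.array([-u[1],u[0]])
d=W[...,:2]-[.5535,.231];l=d@u;t=d@v
rim=(abs(l)<.106)&(abs(t)<.027)&((abs(l)>.103)|(abs(t)>.024))&(W[...,2]>.03)
for nm,k in dict(far=l>.06,near=l<-.06,left=t>.015,right=t<-.015).items():
    q=W[rim&k][:,2];print(nm,len(q),np.round(np.percentile(q,[50,90,98]),4))
[print(k,x) for k,x in tins(p,W).items()]
cv2.imwrite("pics/s6c.png",p[130:250,220:400].repeat(4,0).repeat(4,1))
```

```text
t 23.55 pos [0.4471 0.0635 0.1713] yaw -11.67 tilt [0.0009 0.0002] F [-0.5  0.1  0.1] open 1.001 g 0.0
shift [ 0.0647  0.0515 -0.0287] turn -0.2037 | after-turn shift [ 0.0529  0.0635 -0.0287]
far 73 [0.0431 0.0458 0.0474]
near 87 [0.0411 0.0467 0.0476]
left 139 [0.0421 0.0463 0.0483]
right 58 [0.0444 0.0471 0.0475]
copper (array([0.6249, 0.012 ]), 0.0214, np.float64(0.07), 226)
yellow (array([0.569 , 0.0065]), 0.0216, np.float64(0.0705), 199)
green (array([5.196e-01, 4.000e-04]), 0.0206, np.float64(0.0707), 131)
blue (array([ 0.4675, -0.007 ]), 0.0208, np.float64(0.0702), 185)
```

View pics/s6c.png

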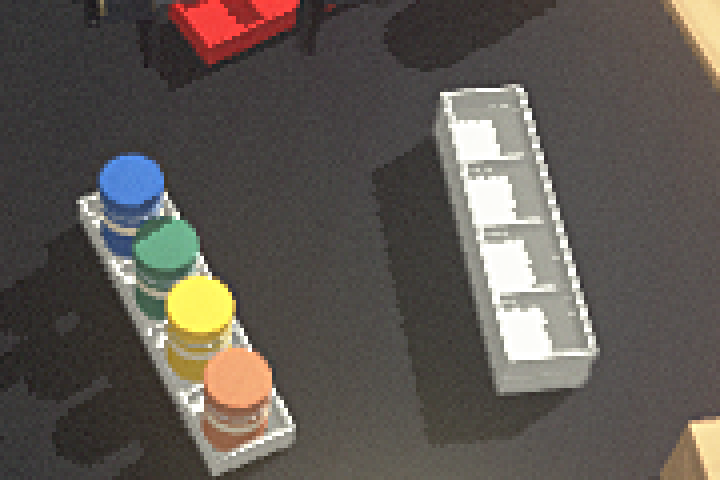

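The final crop shows the four tins upright in tray_a (130,180 to 238,375). The two empty trays are stacked with walls flush (520,240), and the rim is level at about 47 mm on all sides, as it should be when seated.

```bash
python3 -c "
from rig import *
print(hand_in())"
```

```text
the job is handed in; nothing more can be done
None
```

The job is done and handed in at about 24 s: all four tins stand upright in tray_a, one per cell, and the two empty trays are stacked flush, with the upper rim level at about 47 mm. The jar, timer and plate were left alone.

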